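# Roll the knurled wheel to close the stop jig to its mark

## Task

Set the green stop jig for the next wood offcut: roll its knurled wheel under a fingertip until the sliding jaw has closed towards the fixed jaw so far that its yellow pointer stands level with the red gauge mark. Pick nothing up: the jaw is to be moved only by its wheel, never pushed itself, and the wood block, tape measure and screwdriver around the jig stay where they lie. Then take the finger away from the jig.

Things in the scene. Friction and masses are not known exactly. Their poses are not given: they have to be found in the camera images.
- jig: the fixed stop jig, turned on the bench: green base plate 104 x 230 x 10 mm, long along its y. Origin: centre of its underside, z up. Near its -y end a grey housing holds the wheel: two cheeks, together 49 mm wide in x, y = -100 to -30 mm, top 65 mm above the bench. A pale scale rail with ticks lies along its -x edge.
- fixed_jaw (a point): top middle of the gap-side face of the fixed steel jaw at the jig's +y end (y = +91 mm, 44 mm above the bench). The sliding jaw closes towards it along the jig's +y.
- wheel: knurled steel adjuster wheel (four brass ridges), diameter 56 mm, 16 mm wide. Origin: its centre, 44 mm above the bench, at x = 0, y = -65 mm in the jig's frame; axle along the jig's x. Stroking its top along the jig's +y moves the sliding jaw the same way (closing), 10 mm per radian = 0.36 mm per mm of rim travel; along -y opens. It starts at its open stop and stays where it is left.
- wheel_top (a point): topmost point of the wheel, 72 mm above the bench (does not turn with it); only the top 7 mm stand out of the grey cheeks. The wheel does not give: a finger pressing on top with some 5 to 10 N has grip enough to turn it (about 1 N at the rim). A level stroke under a flat fingertip can be only 15 to 25 mm long, so several are needed, lifting the finger between them.
- jaw: the sliding jaw, steel, 60 mm wide in x, top 45 mm above the bench, with a yellow pointer 3 mm wide on its -x side. Origin: the tip of the pointer, 18 mm above the bench; axes as the jig's. It travels 0 to 42 mm along the jig's +y, driven by the wheel.
- mark: the red gauge mark, a clip 14 x 6 x 10 mm (6 mm along y) fixed on the scale rail; its place along the rail varies. Origin: the middle of its edge next to the pointer's path, 18 mm above the bench; axes as the jig's. The pointer is level with the mark when the jaw's origin has y = 0 in the mark's frame. At the start the mark is 12 to 28 mm ahead (+y) of the pointer.
- block_1: loose dark wood offcut, 125 x 45 x 38 mm, lying behind the jig (its +x side); origin at the centre of its underside
- tape_measure: loose yellow tape measure, 63 x 83 x 36 mm, lying beyond the fixed jaw's end of the jig; origin at the centre of its underside
- driver_blue: loose screwdriver with blue handle, 27 x 200 x 26 mm, lying in front of the jig (its -x side); origin under its middle

How it is judged:
By the outcome, as a careful person would: the job done as asked, in the order asked, and still so for the second after the job is handed in, with the robot touching nothing.
It also fails if it takes over 48 s, if anything falls off the work surface, if the arm or the gripper's body presses on something with over 40 N, if the wrist force passes 120 N, or if a joint passes its speed limit or range.

## Robot

A 7-joint arm with a two-finger parallel gripper is mounted at the origin on a cart in front of the work surface, level with it; the furniture and walls round the work are solid. World frame = base frame: x ahead of the robot, y to its left, z up, the work surface at z = 0. Lengths are in m, angles in rad, forces in N, time in s.
With the tool pointing down it reaches from about 0.425 to 0.825 m from the base axis. Payload 3.6 kg.
Tool frame: the origin (TCP) lies at the very end of the fingers, on their centre line; the grasp point (between the pads) lies 19 mm behind it; z points along the fingers, y is the line along which they close (so a half turn about z gives the same grasp; the last joint's range is limited). The gripper opens to 85 mm and grips with 20 to 120 N. Pads are 22 mm wide; open, the fingers measure 114 mm over their backs; the gripper's body (76 mm by 85 mm) begins 54 mm behind the grasp point. The pads swing forward as they close: fully open they stand 13 mm farther back than shut.
Start: joints at [1.315, 0.615, -0.013, 1.423, 0.008, 1.103, -0.04], TCP at [0.147, -0.633, 0.209] pointing down, gripper open.
Joint ranges: [-3.12, 3.12], [-0.3, 2.06], [-1.34, 1.32], [0.26, 2.42], [-1.36, 4.5], [0.01, 1.98], [-2.84, 2.84]. Speed limits (rad/s): [2.79, 2.79, 3.14, 3.14, 3.14, 3.14, 3.14].

## Interface

Orientations are given as a unit quaternion [x, y, z, w].
In Python, from bench import ctrl gives the robot as it stands.
- The arm moves only by the tool send_rows, never from a script. Its argument "plan" is a list of rows, each an object of numbers: "dx", "dy", "dz": the shift along the world's x, y, z as a fraction of full scale; "wx", "wy", "wz": the turn, a rotation vector about the world's x, y, z as a fraction of full scale. A call has 1 to 8 rows; each row shifts and turns the commanded pose from where the row before left it; what a row does not reach is not made up. Full scale, the value 1, is 0.03 m for a shift and 10 degrees for a turn. A row lasts 1/8 s, in which the tool goes at most 62.5 mm and 10.7 degrees, less where a joint would pass 70% of its speed; a pose out of reach is approached as far as the arm can. A call with a number of a shift or a turn outside -1 to 1 is refused whole. A call with a gripper value outside its range is refused whole. "hand" is the opening, from -1 (shut) to 1 (fully open), set as the call begins (left out, the last holds). The fingers move at their own pace and stop on an object; "grip_force" is the grip in N (left out, the last holds). Time passes only in rows, so rows that do not move let the fingers close. It gives the time, the measured TCP pose, the force, the opening and the grip force at its end, in the units of the state.
- ctrl.sense(): the state, without advancing time (a new reading comes with each control period).
- ctrl.capture(name): name is "scene" or "top" or "wrist"; returns the picture (384x512x3 uint8, red, green, blue); there is no depth.
- ctrl.camera_model(name): a dict with "fovy" (degrees; the focal length in pixels is half the picture's height over the tangent of half this angle, whatever the lens; pixels are square), "cx", "cy" (the principal point, pixels), "dist" ([k1, k2, p1, p2, k3] as OpenCV has them; the pictures are not rectified), "rvec" (rotation vector, rad) and "tvec" (3), from world to camera coordinates, as OpenCV has them. Camera axes: x right, y down, z forward; pixel columns grow to the right and rows downward; lengths in m; the calibration is good to about 2 mm. A picture is of the moment at which its call begins: read the wrist's pose just before it. camera_model takes no time and is no camera call; for the wrist camera it gives the pose at the moment of the call.
- ctrl.job_done(): hands the job in; it is judged then, once.
The state is a dict: "t": time; "joint_pos": joint angles; "qd": joint speeds; "tau": joint torques, N m; "tcp_pos": TCP position; "tool_rot": TCP orientation; "contact_force": force on the tool from outside, world axes, zero at the start; "moment": the same for the moment, N m; "width": finger opening in m; "grip_force": force on a finger pad.
Only numpy, scipy, OpenCV 4.12 (cv2) and the standard library are available. Lean on these libraries where they do the work, as an engineer would, in place of code of your own. Each camera call takes 0.05 s, during which the arm holds its last target. There are 200 camera calls.

## Working session

There is one attempt and no reset: what is moved stays moved. The work goes in short steps, Python scripts to look and compute and a tool call to move; the robot and the scene stay as the last step left them, time stands still between calls to the robot, and variables do not carry over. Pictures are saved under pics/ and viewed, at most 10 in all, crops included, and the job is handed in when it is done.

Besides the shell and the picture viewer there is one more tool, called after "Request:" as name(argument=value, ...), one argument or row to a line, values as JSON. send_rows: Moves the arm, as the interface text tells. Shift numbers are shares of 0.03 m and turn numbers shares of 10 degrees, none past 1 either way. Its arguments: {"type":"object","properties":{"plan":{"type":"array"},"hand":{"type":"number"},"grip_force":{"type":"number"}},"required":["plan"]}

```bash
mkdir -p pics; ls; python3 - <<'E'
from bench import ctrl
import cv2
s=ctrl.sense();print(s)
for n in("scene","top"):
    im=ctrl.capture(n);cv2.imwrite(f"pics/{n}0.png",im[:,:,::-1]);print(n,ctrl.camera_model(n))
a=cv2.imread("pics/scene0.png");b=cv2.imread("pics/top0.png")
cv2.imwrite("pics/t.png",cv2.resize(b,(800,600),interpolation=cv2.INTER_CUBIC))
E
```

```text
pics
{'t': 0.0, 'joint_pos': array([ 1.31550737,  0.6159284 , -0.01261006,  1.42496508,  0.00810716,
        1.10338557, -0.04041748]), 'qd': array([ 0.00066779, -0.00185111, -0.00040915,  0.00149832, -0.00130154,
       -0.00072918, -0.0008485 ]), 'tau': array([-4.04315151e-04, -4.69219923e+01,  2.59638308e-01, -1.71034366e+01,
        1.00925955e-02,  9.59846482e-03,  1.24999872e-06]), 'tcp_pos': array([ 0.1472281 , -0.63223468,  0.20821036]), 'tool_rot': array([ 9.93460504e-01,  1.14168691e-01, -1.75049978e-04, -1.30634667e-03]), 'contact_force': array([-0.66524136, -0.39129159, -0.165031  ]), 'moment': array([-0.01080721, -0.02387961,  0.01535549]), 'grip_force': 0.0, 'width': 0.0849948286293348}
scene {'fovy': 42.03780985826924, 'cx': 254.1257540700434, 'cy': 198.88700658769986, 'dist': array([-0.05223328,  0.        ,  0.        ,  0.        ,  0.        ]), 'rvec': array([ 2.1209068 , -0.4266707 ,  0.23493133]), 'tvec': array([-0.34866385,  0.34938963,  0.42365334])}
top {'fovy': 55.535943822272834, 'cx': 256.9684711988607, 'cy': 192.36901372491272, 'dist': array([-0.11893114,  0.        ,  0.        ,  0.        ,  0.        ]), 'rvec': array([ 2.21687401, -1.97801038,  0.21392533]), 'tvec': array([0.30926789, 0.58292752, 0.81518429])}
```

View pics/t.png

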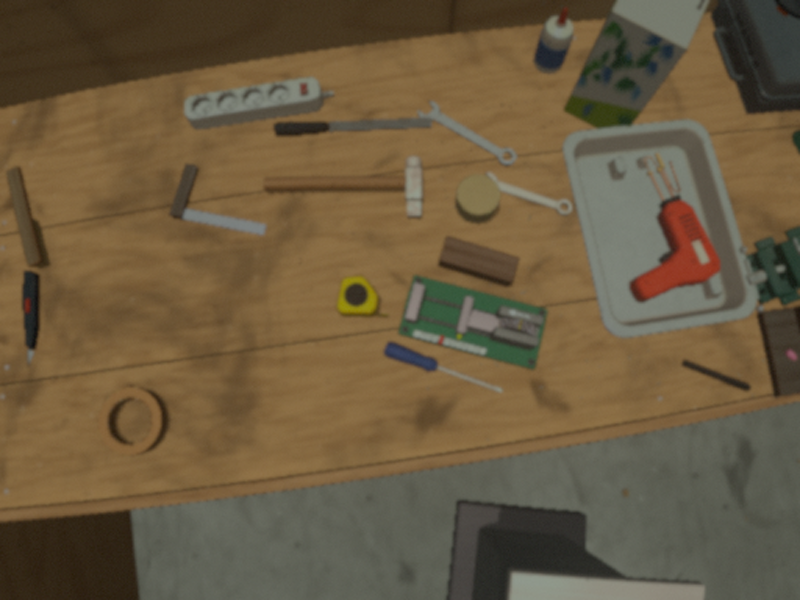

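View pics/scene0.png

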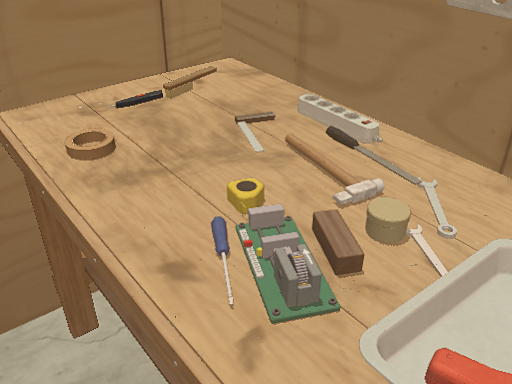

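The jig sits at about (472,320) in the enlarged top view. The fixed jaw is at its left end, the wheel housing at its right, and the screwdriver lies in front. In the scene view the jig is around (285,265). I'll enlarge both views.

```bash
python3 - <<'E'
import cv2
a=cv2.imread("pics/scene0.png")[195:330,215:350];b=cv2.imread("pics/top0.png")[165:245,245:360]
import numpy as np
cv2.imwrite("pics/c1.png",cv2.resize(a,None,fx=4.4,fy=4.4,interpolation=cv2.INTER_CUBIC))
cv2.imwrite("pics/c2.png",cv2.resize(b,None,fx=6.9,fy=6.9,interpolation=cv2.INTER_CUBIC))
E
```

```text
(no output)
```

View pics/c1.png

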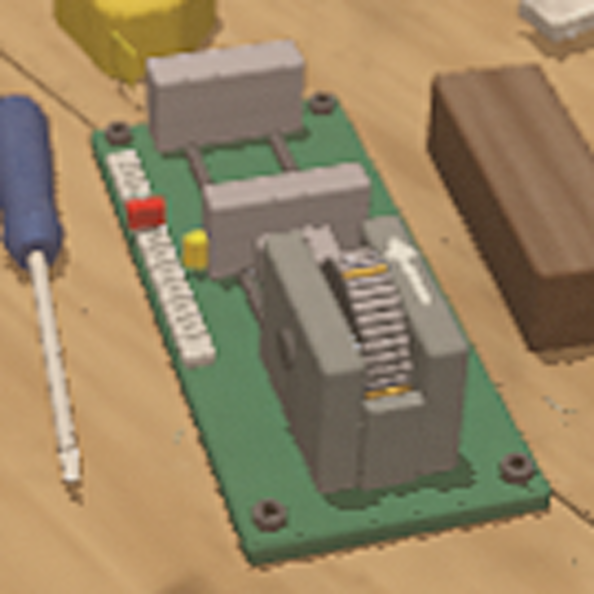

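View pics/c2.png

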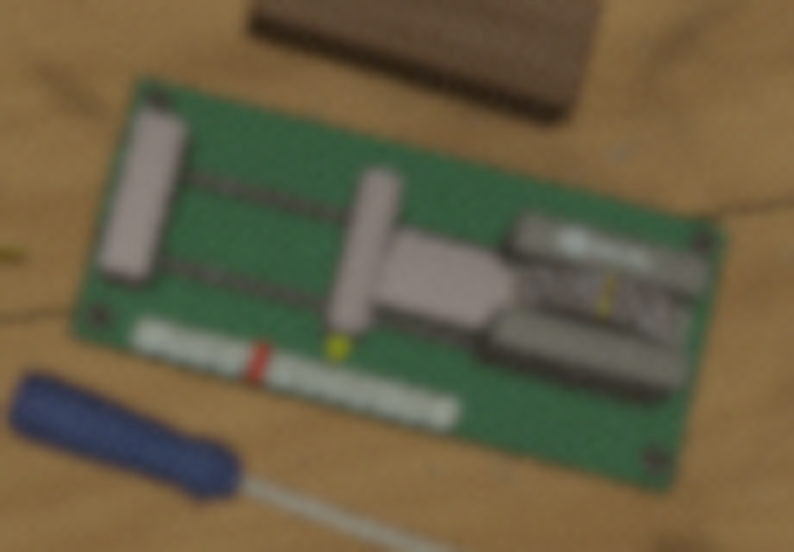

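In the scene crop the base corners are at (250,550), (548,493), (97,132) and (340,95), with the red clip at (146,213) and the pointer at (195,250). In the top crop the corners are at (143,82), (75,335), (668,488) and (722,228), with red at (259,361) and yellow at (338,346).

```bash
cat > h.py <<'E'
import numpy as np,cv2
from bench import ctrl
from scipy.optimize import least_squares
def KD(m):
    f=192/np.tan(np.radians(m["fovy"])/2)
    return np.array([[f,0,m["cx"]],[0,f,m["cy"]],[0,0,1]]),np.array(m["dist"])
def proj(m,P):
    K,D=KD(m);return cv2.projectPoints(np.array(P,float).reshape(-1,3),np.array(m["rvec"]),np.array(m["tvec"]),K,D)[0][:,0]
def onplane(m,px,z):
    K,D=KD(m);u=cv2.undistortPoints(np.array(px,float).reshape(-1,1,2),K,D)[:,0]
    R=cv2.Rodrigues(np.array(m["rvec"]))[0];C=-R.T@np.array(m["tvec"]).ravel()
    d=np.c_[u,np.ones(len(u))]@R
    return C+d*((z-C[2])/d[:,2])[:,None]
def j2w(p,P):
    P=np.array(P,float).reshape(-1,3);c,s=np.cos(p[2]),np.sin(p[2])
    return np.c_[p[0]+c*P[:,0]-s*P[:,1],p[1]+s*P[:,0]+c*P[:,1],P[:,2]]
def w2j(p,W):
    W=np.array(W,float).reshape(-1,3);c,s=np.cos(p[2]),np.sin(p[2]);d=W[:,:2]-np.array(p[:2])
    return np.c_[c*d[:,0]+s*d[:,1],-s*d[:,0]+c*d[:,1],W[:,2]]
E
python3 - <<'E'
from h import *
C=np.array([[-52,-115,10],[52,-115,10],[-52,115,10],[52,115,10]])/1e3
S=np.array([[250,550],[548,493],[97,132],[340,95]])/4.4+[215,195]
T=np.array([[668,488],[722,228],[75,335],[143,82]])/6.9+[245,165]
ms,mt=ctrl.camera_model("scene"),ctrl.camera_model("top")
ps=[]
for ob in([(ms,S)],[(mt,T)],[(ms,S),(mt,T)]):
    w=onplane(ob[0][0],ob[0][1],.01);c=w.mean(0);d=(w[2]+w[3]-w[0]-w[1]);y0=np.arctan2(-d[0],d[1])
    r=least_squares(lambda p:np.concatenate([(proj(m,j2w(p,C))-o).ravel() for m,o in ob]),[c[0],c[1],y0])
    print(r.x,np.degrees(r.x[2]),np.round(r.fun,1)); ps.append(r.x)
p=ps[2];np.save("p.npy",p)
print("wheel top",j2w(p,[0,-.065,.072]), "jaw",)
print(w2j(p,onplane(ms,np.array([[146,205],[195,238]])/4.4+[215,195],.02))*1e3)
print(w2j(p,onplane(mt,np.array([[259,361],[338,346]])/6.9+[245,165],.02))*1e3)
print(ctrl.camera_model("wrist"))
E
```

```text
[ 0.5353799   0.25422257 -0.1599173 ] -9.162586141028097 [-1.2  0.4  1.8  0.3 -1.2 -1.   0.6 -0.6]
[ 0.53448896  0.25372142 -0.14151291] -8.108092486408397 [ 1.1  1.   1.5 -0.5 -1.5  0.5 -1.1 -1.3]
[ 0.53499084  0.25399235 -0.15431368] -8.841522710388196 [-0.9  0.6  2.   0.3 -1.7 -0.8  0.1 -0.6  0.6  1.3  1.6 -0.1 -1.6 -0.3
 -0.8 -1.9]
wheel top [[0.52500021 0.18976473 0.072     ]] jaw
[[-44.51799355  50.09083817  20.        ]
 [-31.7254918   27.11832518  20.        ]]
[[-44.74912383  43.53255897  20.        ]
 [-31.87218283  17.23672916  20.        ]]
{'fovy': 60.03575019537975, 'cx': 252.32636839516852, 'cy': 189.43975588058012, 'dist': array([-0.02460482,  0.        ,  0.        ,  0.        ,  0.        ]), 'rvec': array([-2.25869633,  1.7922981 ,  0.28637433]), 'tvec': array([-0.6496584 , -0.03960143,  0.38018638])}
```

Request:
send_rows(
  plan=[
    {"dx": 1,"dy": 0.75},
    {"dx": 1,"dy": 0.75},
    {"dx": 1,"dy": 0.75},
    {"dx": 1,"dy": 0.75},
    {"dx": 1,"dy": 0.75},
    {"dx": 1,"dy": 0.75},
    {"dx": 1,"dy": 0.75},
    {"dx": 1,"dy": 0.75},
  ],
  hand=-1,
  grip_force=20,
)

```text
validation failed for argument at $.pl...
```

Request:
send_rows(
  plan=[
    {"dx": 0.6,"dy": 1},
    {"dx": 0.6,"dy": 1},
    {"dx": 0.6,"dy": 1},
    {"dx": 0.6,"dy": 1},
    {"dx": 0.6,"dy": 1},
    {"dx": 0.6,"dy": 1},
    {"dx": 0.6,"dy": 1},
    {"dx": 0.6,"dy": 1},
  ],
)

```text
validation failed for argument at $.pl...
```

Request:
send_rows(
  plan=[
    {"dy": 1,"wz": -0.275},
    {"dy": 1,"wz": -0.275},
    {"dy": 1,"wz": -0.275},
    {"dy": 1,"wz": -0.275},
    {"dy": 1,"wz": -0.275},
    {"dy": 1,"wz": -0.275},
    {"dy": 1,"wz": -0.275},
    {"dy": 1,"wz": -0.275},
  ],
)

```text
validation failed for argument at $.pl...
```

Request:
send_rows(
  plan=[
    {"dx": 1,"dy": 0.75,"dz": 0,"wx": 0,"wy": 0,"wz": 0},
    {"dx": 1,"dy": 0.75,"dz": 0,"wx": 0,"wy": 0,"wz": 0},
    {"dx": 1,"dy": 0.75,"dz": 0,"wx": 0,"wy": 0,"wz": 0},
    {"dx": 1,"dy": 0.75,"dz": 0,"wx": 0,"wy": 0,"wz": 0},
    {"dx": 1,"dy": 0.75,"dz": 0,"wx": 0,"wy": 0,"wz": 0},
    {"dx": 1,"dy": 0.75,"dz": 0,"wx": 0,"wy": 0,"wz": 0},
    {"dx": 1,"dy": 0.75,"dz": 0,"wx": 0,"wy": 0,"wz": 0},
    {"dx": 1,"dy": 0.75,"dz": 0,"wx": 0,"wy": 0,"wz": 0},
  ],
  hand=-1,
  grip_force=20,
)

```text
t: 1.1
tcp_pos: [0.3881, -0.452, 0.2089]
tool_rot: [0.993, 0.114, -0.0, -0.0]
contact_force: [-0.1, -1.2, -0.0]
width: 0.0001
grip_force: 0.0
```

Request:
send_rows(
  plan=[
    {"dx": 0.6,"dy": 1,"dz": 0,"wx": 0,"wy": 0,"wz": 0},
    {"dx": 0.6,"dy": 1,"dz": 0,"wx": 0,"wy": 0,"wz": 0},
    {"dx": 0.6,"dy": 1,"dz": 0,"wx": 0,"wy": 0,"wz": 0},
    {"dx": 0.6,"dy": 1,"dz": 0,"wx": 0,"wy": 0,"wz": 0},
    {"dx": 0.6,"dy": 1,"dz": 0,"wx": 0,"wy": 0,"wz": 0},
    {"dx": 0.6,"dy": 1,"dz": 0,"wx": 0,"wy": 0,"wz": 0},
    {"dx": 0.6,"dy": 1,"dz": 0,"wx": 0,"wy": 0,"wz": 0},
    {"dx": 0.6,"dy": 1,"dz": 0,"wx": 0,"wy": 0,"wz": 0},
  ],
)

```text
t: 2.1
tcp_pos: [0.5316, -0.2119, 0.2089]
tool_rot: [0.993, 0.114, -0.0, -0.0]
contact_force: [-0.2, 0.3, 0.2]
width: -0.0001
grip_force: 0.0
```

Request:
send_rows(
  plan=[
    {"dx": 0,"dy": 1,"dz": 0,"wx": 0,"wy": 0,"wz": -0.275},
    {"dx": 0,"dy": 1,"dz": 0,"wx": 0,"wy": 0,"wz": -0.275},
    {"dx": 0,"dy": 1,"dz": 0,"wx": 0,"wy": 0,"wz": -0.275},
    {"dx": 0,"dy": 1,"dz": 0,"wx": 0,"wy": 0,"wz": -0.275},
    {"dx": 0,"dy": 1,"dz": 0,"wx": 0,"wy": 0,"wz": -0.275},
    {"dx": 0,"dy": 1,"dz": 0,"wx": 0,"wy": 0,"wz": -0.275},
    {"dx": 0,"dy": 1,"dz": 0,"wx": 0,"wy": 0,"wz": -0.275},
    {"dx": 0,"dy": 1,"dz": 0,"wx": 0,"wy": 0,"wz": -0.275},
  ],
)

```text
t: 3.1
tcp_pos: [0.531, 0.0279, 0.209]
tool_rot: [0.997, -0.078, -0.0, 0.0]
contact_force: [0.5, -0.4, -0.3]
width: 0.0002
grip_force: 0.0
```

```bash
python3 - <<'E'
from h import *
s=ctrl.sense();print(s["joint_pos"],s["tcp_pos"],s["tool_rot"])
m=ctrl.camera_model("wrist");R=cv2.Rodrigues(m["rvec"])[0];print("cam",-R.T@m["tvec"],R)
print(proj(m,j2w(np.load("p.npy"),[[0,-.065,.072],[-.03,.03,.018],[-.052,.115,.01],[.052,-.115,.01]])))
E
```

```text
[-0.10096605  0.43171518  0.0107328   1.7666311  -0.00563134  0.94424555
 -1.81548911] [0.53098812 0.02792089 0.20898079] [ 9.96928911e-01 -7.83103422e-02 -4.83899255e-04  4.69322312e-05]
cam [0.61012749 0.01475125 0.37287735] [[-1.56066937e-01 -9.87746476e-01 -1.02365252e-04]
 [-9.39188530e-01  1.48362538e-01  3.09698986e-01]
 [-3.05888894e-01  4.84299122e-02 -9.50834648e-01]]
[[ 87.95819334 202.55870719]
 [ 33.00621008 210.76980038]
 [-27.40669889 225.19169527]
 [152.32178627 138.35527636]]
```

Request:
send_rows(
  plan=[
    {"dx": 0,"dy": 0.3,"dz": 0,"wx": 0,"wy": 0,"wz": 1},
    {"dx": 0,"dy": 0.3,"dz": 0,"wx": 0,"wy": 0,"wz": 1},
    {"dx": 0,"dy": 0.3,"dz": 0,"wx": 0,"wy": 0,"wz": 1},
    {"dx": 0,"dy": 0.3,"dz": 0,"wx": 0,"wy": 0,"wz": 1},
    {"dx": 0,"dy": 0.3,"dz": 0,"wx": 0,"wy": 0,"wz": 1},
    {"dx": 0,"dy": 0.3,"dz": 0,"wx": 0,"wy": 0,"wz": 1},
    {"dx": 0,"dy": 0.3,"dz": 0,"wx": 0,"wy": 0,"wz": 1},
    {"dx": 0,"dy": 0.3,"dz": 0,"wx": 0,"wy": 0,"wz": 1},
  ],
)

```text
t: 4.1
tcp_pos: [0.531, 0.099, 0.2089]
tool_rot: [0.812, 0.584, -0.001, -0.0]
contact_force: [0.0, -0.7, 0.1]
width: 0.0
grip_force: 0.0
```

Request:
send_rows(
  plan=[
    {"dx": 0,"dy": 0.3,"dz": 0,"wx": 0,"wy": 0,"wz": 1},
    {"dx": 0,"dy": 0.3,"dz": 0,"wx": 0,"wy": 0,"wz": 1},
    {"dx": 0,"dy": 0.3,"dz": 0,"wx": 0,"wy": 0,"wz": 1},
    {"dx": 0,"dy": 0.3,"dz": 0,"wx": 0,"wy": 0,"wz": 1},
    {"dx": 0,"dy": 0.3,"dz": 0,"wx": 0,"wy": 0,"wz": 1},
    {"dx": 0,"dy": 0.3,"dz": 0,"wx": 0,"wy": 0,"wz": 1},
    {"dx": 0,"dy": 0.3,"dz": 0,"wx": 0,"wy": 0,"wz": 1},
    {"dx": 0,"dy": 0.3,"dz": 0,"wx": 0,"wy": 0,"wz": 1},
  ],
)

```text
t: 5.1
tcp_pos: [0.5311, 0.1708, 0.2089]
tool_rot: [0.247, 0.969, -0.0, -0.0]
contact_force: [-0.5, -0.0, -0.2]
width: -0.0001
grip_force: 0.0
```

Request:
send_rows(
  plan=[
    {"dx": -0.1,"dy": 0.3,"dz": 0,"wx": 0,"wy": 0,"wz": 1},
    {"dx": -0.1,"dy": 0.3,"dz": 0,"wx": 0,"wy": 0,"wz": 1},
    {"dx": 0,"dy": 0,"dz": 0,"wx": 0,"wy": 0,"wz": 0},
  ],
)

```text
t: 5.48
tcp_pos: [0.5248, 0.1894, 0.2089]
tool_rot: [0.078, 0.997, 0.0, -0.001]
contact_force: [0.3, 0.1, 0.4]
width: -0.0
grip_force: 0.0
```

```bash
python3 - <<'E'
from h import *
s=ctrl.sense();print(s["t"],s["joint_pos"],s["tcp_pos"],s["tool_rot"])
m=ctrl.camera_model("wrist");import pickle;pickle.dump(m,open("m1.pkl","wb"))
im=ctrl.capture("wrist");cv2.imwrite("pics/w1.png",cv2.resize(im[:,:,::-1],(800,600),interpolation=cv2.INTER_CUBIC))
print(1.5625*proj(m,j2w(np.load("p.npy"),[[0,-.065,.072],[-.052,-.115,.01],[-.052,.115,.01],[.052,-.115,.01],[.052,.115,.01]])))
E
```

```text
5.475 [ 0.1264148   0.58906583 -0.82837061  1.67937438  0.4787759   1.08956852
  0.56907567] [0.52483869 0.18936917 0.20890648] [ 7.77624633e-02  9.96971637e-01  1.04293866e-04 -7.36813756e-04]
[[395.88305637 265.49947461]
 [322.23103571 168.77463608]
 [657.86999952 169.06099667]
 [328.31673465 312.3529768 ]
 [636.71260768 311.83406291]]
```

View pics/w1.png

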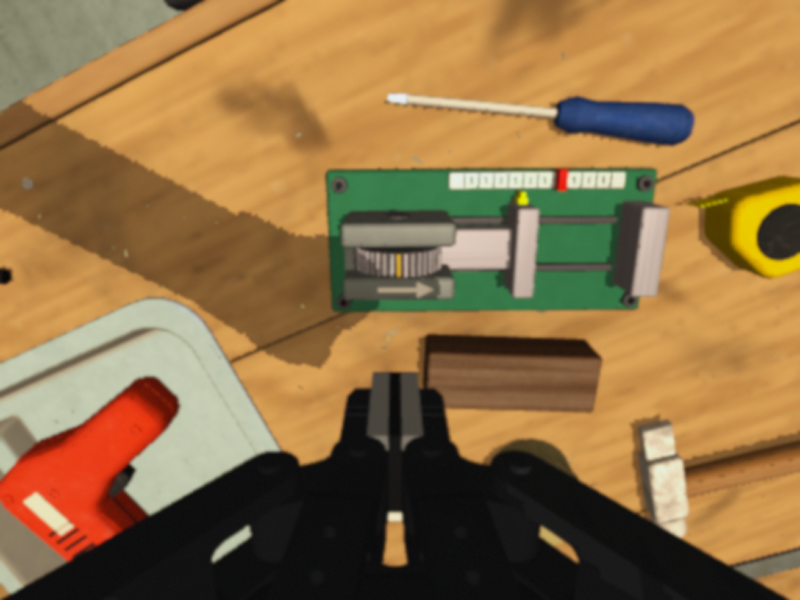

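The wrist view is clear. The base corners are at (328,170), (656,169), (333,310) and (636,308), the pointer tip at (522,192), the red clip at (562,180) and the wheel at (399,262). The shut tip is about 14 mm thick along the stroke, so I'll use strokes of about 12 mm.

```bash
python3 - <<'E'
from h import *
import pickle
m=pickle.load(open("m1.pkl","rb"))
C=np.array([[-52,-115,10],[-52,115,10],[52,-115,10],[52,115,10]])/1e3
O=np.array([[328,170],[656,169],[333,310],[636,308]])/1.5625
r=least_squares(lambda p:(proj(m,j2w(p,C))-O).ravel(),np.load("p.npy"))
p=r.x;print(p,r.fun.round(1));np.save("p.npy",p)
print("wheel",j2w(p,[0,-.065,.072]),"ydir",-np.sin(p[2]),np.cos(p[2]))
print(1e3*w2j(p,onplane(m,np.array([[522,192],[562,189]])/1.5625,.018)))
E
```

```text
[ 0.53464939  0.25544424 -0.15137417] [-2.5 -1.   2.5 -0.8 -1.7  1.3  1.9  1.7]
wheel [[0.5248476  0.19118753 0.072     ]] ydir 0.15079672832813087 0.9885647913644972
[[-36.52504489  19.2517308   18.        ]
 [-38.48998151  46.24912163  18.        ]]
```

Request:
send_rows(
  plan=[
    {"dx": 0,"dy": -0.1,"dz": -0.9,"wx": 0,"wy": 0,"wz": 0},
    {"dx": 0,"dy": -0.1,"dz": -0.9,"wx": 0,"wy": 0,"wz": 0},
    {"dx": 0,"dy": 0,"dz": -0.9,"wx": 0,"wy": 0,"wz": 0},
    {"dx": 0,"dy": 0,"dz": -0.9,"wx": 0,"wy": 0,"wz": 0},
    {"dx": 0,"dy": 0,"dz": -0.8,"wx": 0,"wy": 0,"wz": 0},
    {"dx": 0,"dy": 0,"dz": 0,"wx": 0,"wy": 0,"wz": 0},
  ],
)

```text
t: 6.28
tcp_pos: [0.5245, 0.1813, 0.0757]
tool_rot: [0.079, 0.997, -0.002, -0.002]
contact_force: [0.2, 0.3, 0.3]
width: -0.0002
grip_force: 0.0
```

Request:
send_rows(
  plan=[
    {"dx": 0,"dy": 0,"dz": -0.1,"wx": 0,"wy": 0,"wz": 0},
    {"dx": 0,"dy": 0,"dz": -0.03,"wx": 0,"wy": 0,"wz": 0},
    {"dx": 0,"dy": 0,"dz": 0,"wx": 0,"wy": 0,"wz": 0},
  ],
)

```text
t: 6.65
tcp_pos: [0.5259, 0.1831, 0.0742]
tool_rot: [0.078, 0.997, 0.0, 0.001]
contact_force: [-0.8, 0.6, -0.6]
width: 0.0002
grip_force: 0.0
```

Request:
send_rows(
  plan=[
    {"dx": 0,"dy": 0,"dz": -0.03,"wx": 0,"wy": 0,"wz": 0},
    {"dx": 0,"dy": 0,"dz": 0,"wx": 0,"wy": 0,"wz": 0},
  ],
)

```text
t: 6.9
tcp_pos: [0.5255, 0.183, 0.0727]
tool_rot: [0.078, 0.997, -0.0, 0.0]
contact_force: [-0.7, 0.8, 0.2]
width: 0.0003
grip_force: 0.0
```

Request:
send_rows(
  plan=[
    {"dx": 0,"dy": 0,"dz": -0.03,"wx": 0,"wy": 0,"wz": 0},
    {"dx": 0,"dy": 0,"dz": 0,"wx": 0,"wy": 0,"wz": 0},
  ],
)

```text
t: 7.15
tcp_pos: [0.5254, 0.1829, 0.0716]
tool_rot: [0.077, 0.997, -0.0, -0.0]
contact_force: [0.6, -0.0, 0.6]
width: 0.0001
grip_force: 0.0
```

Request:
send_rows(
  plan=[
    {"dx": 0,"dy": 0,"dz": -0.03,"wx": 0,"wy": 0,"wz": 0},
    {"dx": 0,"dy": 0,"dz": 0,"wx": 0,"wy": 0,"wz": 0},
  ],
)

```text
t: 7.4
tcp_pos: [0.5254, 0.183, 0.0707]
tool_rot: [0.077, 0.997, -0.0, -0.0]
contact_force: [0.1, -0.2, -0.4]
width: 0.0002
grip_force: 0.0
```

Request:
send_rows(
  plan=[
    {"dx": 0,"dy": 0,"dz": 0.1,"wx": 0,"wy": 0,"wz": 0},
    {"dx": 0,"dy": 0.15,"dz": 0,"wx": 0,"wy": 0,"wz": 0},
    {"dx": 0,"dy": 0,"dz": -0.07,"wx": 0,"wy": 0,"wz": 0},
    {"dx": 0,"dy": 0,"dz": 0,"wx": 0,"wy": 0,"wz": 0},
  ],
)

```text
t: 7.9
tcp_pos: [0.5252, 0.1874, 0.0714]
tool_rot: [0.077, 0.997, -0.0, -0.0]
contact_force: [0.3, 0.1, 0.1]
width: 0.0
grip_force: 0.0
```

Request:
send_rows(
  plan=[
    {"dx": 0,"dy": 0,"dz": -0.03,"wx": 0,"wy": 0,"wz": 0},
    {"dx": 0,"dy": 0,"dz": 0,"wx": 0,"wy": 0,"wz": 0},
  ],
)

```text
t: 8.15
tcp_pos: [0.5254, 0.1873, 0.0707]
tool_rot: [0.078, 0.997, -0.0, -0.0]
contact_force: [0.5, -0.6, 0.0]
width: 0.0
grip_force: 0.0
```

```bash
python3 - <<'E'
from h import *
im=ctrl.capture("wrist")[:,:,::-1];cv2.imwrite("pics/w2.png",cv2.resize(im,(800,600),interpolation=cv2.INTER_CUBIC))
E
```

```text
(no output)
```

View pics/w2.png

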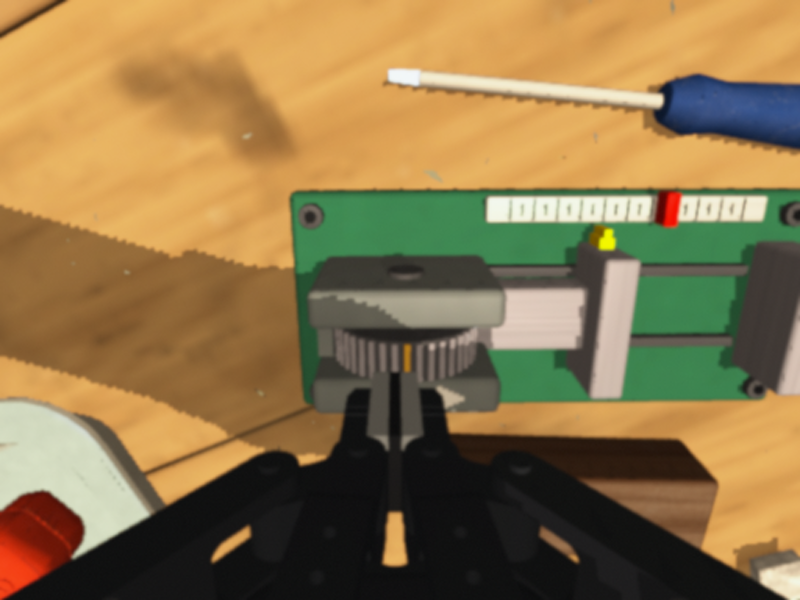

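```bash
python3 - <<'E'
from h import *
from scipy.spatial.transform import Rotation as Ro
s=ctrl.sense();m=ctrl.camera_model("wrist");R=Ro.from_quat(s["tool_rot"]).as_matrix()
L=np.array([[0,0,0],[11,0,0],[-11,0,0],[11,7,0],[11,-7,0],[11,0,-10]])/1e3
print(1.5625*proj(m,s["tcp_pos"]+L@R.T))
p=np.load("p.npy");print(1.5625*proj(m,j2w(p,[[0,-.065,.072],[-.008,-.065,.072],[.008,-.065,.072],[-.052,-.115,.01],[.052,-.115,.01],[-.0245,-.1,.065],[-.0245,-.03,.065],[.0245,-.1,.065],[.0245,-.03,.065]])))
E
```

```text
[[396.14972564 364.95402566]
 [396.18845857 335.60666145]
 [396.11217654 393.1807039 ]
 [416.73525074 335.60388742]
 [375.64080499 335.60638192]
 [396.30560943 347.47204443]]
[[406.8017503  363.51456409]
 [406.89016724 342.07416017]
 [406.71478507 384.3517957 ]
 [286.95220338 190.24492525]
 [301.38210545 405.54518466]
 [304.44956742 289.91021913]
 [508.71261535 289.15377199]
 [312.12340112 415.49269012]
 [500.09099436 414.79596632]]
```

The tip is about 4 mm behind the wheel centre (394 against 405), and its near edge shows at row 372, farther back than I expected. I'll check from the side with the scene camera.

```bash
python3 - <<'E'
from h import *
s=ctrl.sense();m=ctrl.camera_model("scene");print(proj(m,s["tcp_pos"]))
im=ctrl.capture("scene")[:,:,::-1];u,v=proj(m,s["tcp_pos"])[0].astype(int)
c=im[v-50:v+40,u-60:u+60];cv2.imwrite("pics/s2.png",cv2.resize(c,None,fx=6.6,fy=6.6,interpolation=cv2.INTER_CUBIC));print(u,v)
E
```

```text
[[298.97138072 258.86381855]]
298 258
```

View pics/s2.png

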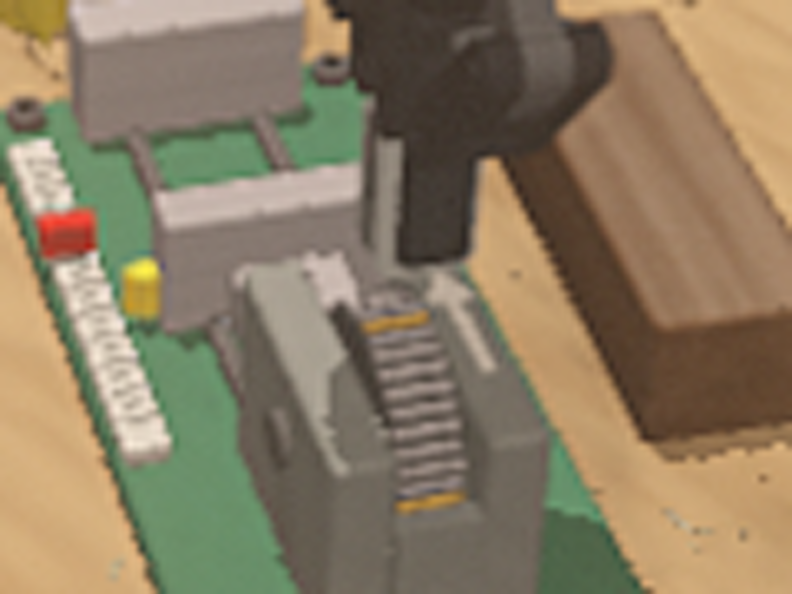

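```bash
python3 - <<'E'
from h import *
s=ctrl.sense();m=ctrl.camera_model("scene");w=ctrl.camera_model("wrist")
for h in (0,10,15,20,25,30):
    P=s["tcp_pos"]+np.array([[0,0,h],[-11,0,h],[11,0,h],[0,-7,h],[0,7,h]])/1e3
    print(h,((proj(m,P)-[238,208])*6.6).round().tolist(),(proj(w,P)*1.5625).round().tolist())
E
```

```text
0 [[403.0, 335.0], [356.0, 348.0], [448.0, 322.0], [418.0, 355.0], [388.0, 316.0]] [[396.0, 365.0], [391.0, 336.0], [401.0, 393.0], [376.0, 368.0], [416.0, 362.0]]
10 [[405.0, 299.0], [358.0, 312.0], [451.0, 286.0], [420.0, 319.0], [390.0, 279.0]] [[396.0, 378.0], [391.0, 348.0], [401.0, 407.0], [375.0, 381.0], [417.0, 375.0]]
15 [[406.0, 280.0], [360.0, 293.0], [453.0, 268.0], [422.0, 300.0], [391.0, 261.0]] [[396.0, 386.0], [391.0, 354.0], [402.0, 415.0], [375.0, 389.0], [418.0, 382.0]]
20 [[408.0, 262.0], [361.0, 275.0], [454.0, 249.0], [423.0, 282.0], [393.0, 243.0]] [[396.0, 393.0], [391.0, 361.0], [402.0, 424.0], [374.0, 396.0], [419.0, 390.0]]
25 [[409.0, 243.0], [362.0, 256.0], [456.0, 230.0], [425.0, 263.0], [394.0, 224.0]] [[396.0, 401.0], [391.0, 369.0], [402.0, 432.0], [374.0, 404.0], [419.0, 398.0]]
30 [[410.0, 224.0], [363.0, 237.0], [457.0, 212.0], [426.0, 244.0], [395.0, 205.0]] [[397.0, 410.0], [391.0, 376.0], [402.0, 442.0], [373.0, 413.0], [420.0, 406.0]]
```

Both views show the fingertip about 25 mm above the reported TCP, so I'll go down in small steps and watch the force.

Request:
send_rows(
  plan=[
    {"dx": 0,"dy": 0,"dz": -0.05,"wx": 0,"wy": 0,"wz": 0},
    {"dx": 0,"dy": 0,"dz": -0.05,"wx": 0,"wy": 0,"wz": 0},
    {"dx": 0,"dy": 0,"dz": 0,"wx": 0,"wy": 0,"wz": 0},
  ],
)

```text
t: 8.62
tcp_pos: [0.5253, 0.1874, 0.0676]
tool_rot: [0.077, 0.997, -0.0, -0.0]
contact_force: [-0.3, -0.1, 0.5]
width: -0.0002
grip_force: 0.0
```

Request:
send_rows(
  plan=[
    {"dx": 0,"dy": 0,"dz": -0.05,"wx": 0,"wy": 0,"wz": 0},
    {"dx": 0,"dy": 0,"dz": -0.05,"wx": 0,"wy": 0,"wz": 0},
    {"dx": 0,"dy": 0,"dz": 0,"wx": 0,"wy": 0,"wz": 0},
  ],
)

```text
t: 9.0
tcp_pos: [0.5253, 0.1874, 0.0646]
tool_rot: [0.077, 0.997, -0.0, -0.0]
contact_force: [-0.5, -0.2, 0.7]
width: 0.0001
grip_force: 0.0
```

Request:
send_rows(
  plan=[
    {"dx": 0,"dy": 0,"dz": -0.1,"wx": 0,"wy": 0,"wz": 0},
    {"dx": 0,"dy": 0,"dz": -0.1,"wx": 0,"wy": 0,"wz": 0},
    {"dx": 0,"dy": 0,"dz": 0,"wx": 0,"wy": 0,"wz": 0},
  ],
)

```text
t: 9.38
tcp_pos: [0.5252, 0.1873, 0.0584]
tool_rot: [0.077, 0.997, -0.0, -0.0]
contact_force: [-0.7, 0.7, -0.6]
width: -0.0001
grip_force: 0.0
```

Request:
send_rows(
  plan=[
    {"dx": 0,"dy": 0,"dz": -0.05,"wx": 0,"wy": 0,"wz": 0},
    {"dx": 0,"dy": 0,"dz": -0.05,"wx": 0,"wy": 0,"wz": 0},
    {"dx": 0,"dy": 0,"dz": 0,"wx": 0,"wy": 0,"wz": 0},
  ],
)

```text
t: 9.75
tcp_pos: [0.5254, 0.1874, 0.0557]
tool_rot: [0.077, 0.997, -0.0, -0.0]
contact_force: [0.2, -0.2, 0.3]
width: -0.0001
grip_force: 0.0
```

Request:
send_rows(
  plan=[
    {"dx": 0,"dy": 0,"dz": -0.05,"wx": 0,"wy": 0,"wz": 0},
    {"dx": 0,"dy": 0,"dz": -0.05,"wx": 0,"wy": 0,"wz": 0},
    {"dx": 0,"dy": 0,"dz": 0,"wx": 0,"wy": 0,"wz": 0},
  ],
)

```text
t: 10.12
tcp_pos: [0.5254, 0.1874, 0.0527]
tool_rot: [0.077, 0.997, -0.0, -0.0]
contact_force: [0.6, -0.0, 0.9]
width: -0.0
grip_force: 0.0
```

Request:
send_rows(
  plan=[
    {"dx": 0,"dy": 0,"dz": -0.05,"wx": 0,"wy": 0,"wz": 0},
    {"dx": 0,"dy": 0,"dz": -0.05,"wx": 0,"wy": 0,"wz": 0},
    {"dx": 0,"dy": 0,"dz": 0,"wx": 0,"wy": 0,"wz": 0},
  ],
)

```text
t: 10.5
tcp_pos: [0.5255, 0.1877, 0.0502]
tool_rot: [0.077, 0.997, 0.0, 0.0]
contact_force: [-0.7, -0.5, 3.6]
width: -0.0001
grip_force: 1.7
```

Request:
send_rows(
  plan=[
    {"dx": 0,"dy": 0,"dz": -0.02,"wx": 0,"wy": 0,"wz": 0},
    {"dx": 0,"dy": 0,"dz": 0,"wx": 0,"wy": 0,"wz": 0},
  ],
)

```text
t: 10.75
tcp_pos: [0.5256, 0.1879, 0.0501]
tool_rot: [0.077, 0.997, 0.0, 0.0]
contact_force: [-1.3, -1.0, 6.8]
width: -0.0
grip_force: 3.4
```

Request:
send_rows(
  plan=[
    {"dx": 0.015,"dy": 0.1,"dz": 0,"wx": 0,"wy": 0,"wz": 0},
    {"dx": 0.015,"dy": 0.1,"dz": 0,"wx": 0,"wy": 0,"wz": 0},
    {"dx": 0,"dy": 0,"dz": 0,"wx": 0,"wy": 0,"wz": 0},
  ],
)

```text
t: 11.12
tcp_pos: [0.5265, 0.1941, 0.0501]
tool_rot: [0.077, 0.997, 0.0, 0.001]
contact_force: [-1.7, 0.1, 7.0]
width: 0.0003
grip_force: 3.3
```

Request:
send_rows(
  plan=[
    {"dx": 0.015,"dy": 0.1,"dz": 0,"wx": 0,"wy": 0,"wz": 0},
    {"dx": 0.005,"dy": 0.03,"dz": 0,"wx": 0,"wy": 0,"wz": 0},
    {"dx": 0,"dy": 0,"dz": 0,"wx": 0,"wy": 0,"wz": 0},
  ],
)

```text
t: 11.5
tcp_pos: [0.5271, 0.1979, 0.0501]
tool_rot: [0.077, 0.997, 0.0, 0.0]
contact_force: [-0.9, -0.6, 5.6]
width: 0.0003
grip_force: 3.2
```

```bash
cat >> h.py <<'E'
def meas(name,m=None,im=None):
    m=m or ctrl.camera_model("wrist");im=ctrl.capture("wrist") if im is None else im
    cv2.imwrite(f"pics/{name}.png",im[:,:,::-1]);p=np.load("p.npy")
    hsv=cv2.cvtColor(im,cv2.COLOR_RGB2HSV).astype(int);H,S,V=hsv[...,0],hsv[...,1],hsv[...,2]
    uv=proj(m,j2w(p,[[-.045,y,.018] for y in(0,.08)]));out={}
    box=np.zeros(H.shape,np.uint8)
    poly=proj(m,j2w(p,[[-.056,-.01,.02],[-.056,.085,.02],[-.028,.085,.02],[-.028,-.01,.02]])).astype(np.int32)
    cv2.fillPoly(box,[poly],1)
    for n,k in(("ptr",(H>22)&(H<35)&(S>170)),("mark",((H<6)|(H>174))&(S>150))):
        k=k&(V>90)&(box>0);v,u=np.nonzero(k)
        w=1e3*w2j(p,onplane(m,np.c_[u,v]+0.0,.022))
        out[n]=w[:,1].mean();print(n,len(u),u.mean().round(1),v.mean().round(1),"y mean",w[:,1].mean().round(2),"ext",np.percentile(w[:,1],[3,97]).round(1),"x",np.percentile(w[:,0],[3,97]).round(1))
    print("gap",out["mark"]-out["ptr"],"t",ctrl.sense()["t"])
E
python3 - <<'E'
from h import *
import pickle
meas("re1",pickle.load(open("m1.pkl","rb")),cv2.resize(cv2.imread("pics/w1.png"),(512,384),interpolation=cv2.INTER_AREA)[:,:,::-1].copy())
meas("w3")
E
```

```text
ptr 57 333.5 126.6 y mean 17.91 ext [14.3 21.7] x [-37.9 -29.6]
mark 90 359.1 114.5 y mean 43.77 ext [40.4 47.2] x [-51.5 -39.6]
gap 25.858250726642495 t 11.5
ptr 202 387.9 159.3 y mean 21.87 ext [16.5 26.2] x [-38.3 -28.6]
mark 303 427.9 137.8 y mean 43.86 ext [38.7 47.5] x [-52.3 -39.4]
gap 21.99062443168009 t 11.55
```

Request:
send_rows(
  plan=[
    {"dx": 0,"dy": 0,"dz": 0.15,"wx": 0,"wy": 0,"wz": 0},
    {"dx": -0.069,"dy": -0.45,"dz": 0,"wx": 0,"wy": 0,"wz": 0},
    {"dx": 0,"dy": 0,"dz": -0.1,"wx": 0,"wy": 0,"wz": 0},
    {"dx": 0,"dy": 0,"dz": -0.05,"wx": 0,"wy": 0,"wz": 0},
    {"dx": 0.023,"dy": 0.15,"dz": 0,"wx": 0,"wy": 0,"wz": 0},
    {"dx": 0.023,"dy": 0.15,"dz": 0,"wx": 0,"wy": 0,"wz": 0},
    {"dx": 0.023,"dy": 0.15,"dz": 0,"wx": 0,"wy": 0,"wz": 0},
    {"dx": 0,"dy": 0,"dz": 0,"wx": 0,"wy": 0,"wz": 0},
  ],
)

```text
t: 12.55
tcp_pos: [0.5275, 0.1984, 0.0501]
tool_rot: [0.077, 0.997, 0.001, 0.001]
contact_force: [-1.7, 0.3, 5.6]
width: 0.0001
grip_force: 3.0
```

```bash
python3 -c "
from h import *
meas('w4')"
```

```text
ptr 195 397.1 158.6 y mean 27.94 ext [22.3 32.2] x [-38.6 -28.9]
mark 305 426.9 137.6 y mean 43.87 ext [38.7 47.5] x [-52.1 -39.2]
gap 15.934464633239767 t 12.6
```

Request:
send_rows(
  plan=[
    {"dx": 0,"dy": 0,"dz": 0.15,"wx": 0,"wy": 0,"wz": 0},
    {"dx": -0.08,"dy": -0.46,"dz": 0,"wx": 0,"wy": 0,"wz": 0},
    {"dx": 0,"dy": 0,"dz": -0.1,"wx": 0,"wy": 0,"wz": 0},
    {"dx": 0,"dy": 0,"dz": -0.05,"wx": 0,"wy": 0,"wz": 0},
    {"dx": 0.023,"dy": 0.15,"dz": 0,"wx": 0,"wy": 0,"wz": 0},
    {"dx": 0.023,"dy": 0.15,"dz": 0,"wx": 0,"wy": 0,"wz": 0},
    {"dx": 0.023,"dy": 0.15,"dz": 0,"wx": 0,"wy": 0,"wz": 0},
    {"dx": 0,"dy": 0,"dz": 0,"wx": 0,"wy": 0,"wz": 0},
  ],
)

```text
t: 13.6
tcp_pos: [0.527, 0.1982, 0.0501]
tool_rot: [0.077, 0.997, 0.001, 0.001]
contact_force: [-0.4, -0.7, 6.7]
width: -0.0001
grip_force: 3.1
```

```bash
python3 -c "
from h import *
meas('w5')"
```

```text
ptr 196 408.2 159.3 y mean 34.29 ext [28.2 38.5] x [-38.4 -28.7]
mark 295 427.4 138.2 y mean 43.89 ext [38.8 47.5] x [-52.5 -39. ]
gap 9.604241406509082 t 13.65
```

Request:
send_rows(
  plan=[
    {"dx": 0,"dy": 0,"dz": 0.15,"wx": 0,"wy": 0,"wz": 0},
    {"dx": -0.07,"dy": -0.46,"dz": 0,"wx": 0,"wy": 0,"wz": 0},
    {"dx": 0,"dy": 0,"dz": -0.1,"wx": 0,"wy": 0,"wz": 0},
    {"dx": 0,"dy": 0,"dz": -0.05,"wx": 0,"wy": 0,"wz": 0},
    {"dx": 0.023,"dy": 0.15,"dz": 0,"wx": 0,"wy": 0,"wz": 0},
    {"dx": 0.023,"dy": 0.15,"dz": 0,"wx": 0,"wy": 0,"wz": 0},
    {"dx": 0,"dy": 0,"dz": 0,"wx": 0,"wy": 0,"wz": 0},
  ],
)

```text
t: 14.52
tcp_pos: [0.5263, 0.1932, 0.0502]
tool_rot: [0.077, 0.997, 0.001, 0.001]
contact_force: [-1.7, -0.4, 6.1]
width: -0.0003
grip_force: 3.3
```

```bash
python3 -c "
from h import *
meas('w6')"
```

```text
ptr 206 423.9 159.1 y mean 38.78 ext [32.4 43.2] x [-38.3 -28.6]
mark 299 435.9 138.0 y mean 43.92 ext [38.6 47.6] x [-52.4 -39.5]
gap 5.137441800205643 t 14.575
```

Request:
send_rows(
  plan=[
    {"dx": 0,"dy": 0,"dz": 1,"wx": 0,"wy": 0,"wz": 0},
    {"dx": 0,"dy": 0,"dz": 1,"wx": 0,"wy": 0,"wz": 0},
    {"dx": 0.13,"dy": 0.85,"dz": 0,"wx": 0,"wy": 0,"wz": 0},
    {"dx": 0.13,"dy": 0.85,"dz": 0,"wx": 0,"wy": 0,"wz": 0},
    {"dx": 0.13,"dy": 0.85,"dz": 0,"wx": 0,"wy": 0,"wz": 0},
    {"dx": 0.13,"dy": 0.85,"dz": 0,"wx": 0,"wy": 0,"wz": 0},
    {"dx": 0,"dy": 0,"dz": 0,"wx": 0,"wy": 0,"wz": 0},
  ],
)

```text
t: 15.45
tcp_pos: [0.5405, 0.2969, 0.109]
tool_rot: [0.076, 0.997, 0.001, -0.001]
contact_force: [-0.9, 0.6, 0.4]
width: 0.0
grip_force: 0.0
```

```bash
python3 -c "
from h import *
m=ctrl.camera_model('wrist');R=cv2.Rodrigues(m['rvec'])[0];print('cam jig',1e3*w2j(np.load('p.npy'),-R.T@m['tvec']))
meas('w7')
im=cv2.imread('pics/w7.png');cv2.imwrite('pics/w7c.png',cv2.resize(im[50:200,160:360],(800,600),interpolation=cv2.INTER_CUBIC))"
```

```text
cam jig [[-78.9896286   40.9024879  273.01314035]]
ptr 94 247.8 144.9 y mean 38.05 ext [35.1 41.2] x [-38.4 -29.2]
mark 146 255.6 127.9 y mean 43.93 ext [41.2 46.5] x [-52.5 -39.1]
gap 5.87807378380581 t 15.5
```

View pics/w7c.png

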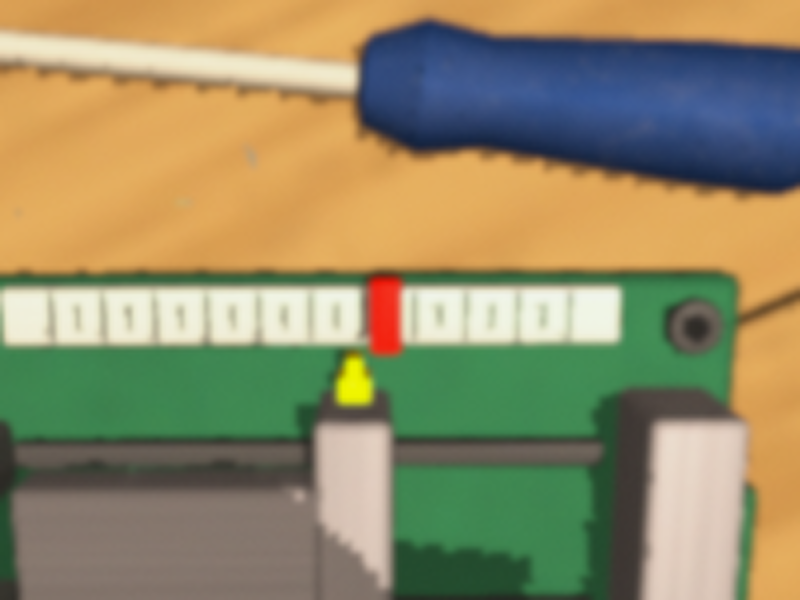

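The pointer tip is at x=354 and the mark centre at 385 (34 px for 6 mm). That leaves 5.8 mm, so I'll do another 9 mm stroke and then look again.

Request:
send_rows(
  plan=[
    {"dx": -0.14,"dy": -0.93,"dz": 0,"wx": 0,"wy": 0,"wz": 0},
    {"dx": -0.14,"dy": -0.93,"dz": 0,"wx": 0,"wy": 0,"wz": 0},
    {"dx": -0.14,"dy": -0.93,"dz": 0,"wx": 0,"wy": 0,"wz": 0},
    {"dx": -0.14,"dy": -0.93,"dz": 0,"wx": 0,"wy": 0,"wz": 0},
    {"dx": 0,"dy": 0,"dz": -0.9,"wx": 0,"wy": 0,"wz": 0},
    {"dx": 0,"dy": 0,"dz": -0.9,"wx": 0,"wy": 0,"wz": 0},
    {"dx": 0,"dy": 0,"dz": 0,"wx": 0,"wy": 0,"wz": 0},
  ],
)

```text
t: 16.38
tcp_pos: [0.5232, 0.1797, 0.0534]
tool_rot: [0.078, 0.997, -0.002, -0.002]
contact_force: [-0.2, 0.1, 0.5]
width: -0.0001
grip_force: 0.0
```

Request:
send_rows(
  plan=[
    {"dx": 0,"dy": 0,"dz": -0.1,"wx": 0,"wy": 0,"wz": 0},
    {"dx": 0,"dy": 0,"dz": -0.08,"wx": 0,"wy": 0,"wz": 0},
    {"dx": 0,"dy": 0,"dz": 0,"wx": 0,"wy": 0,"wz": 0},
  ],
)

```text
t: 16.75
tcp_pos: [0.5249, 0.1828, 0.0503]
tool_rot: [0.077, 0.997, 0.0, 0.0]
contact_force: [0.8, 0.9, 0.1]
width: 0.0
grip_force: 0.0
```

Request:
send_rows(
  plan=[
    {"dx": 0.015,"dy": 0.1,"dz": 0,"wx": 0,"wy": 0,"wz": 0},
    {"dx": 0,"dy": 0,"dz": -0.02,"wx": 0,"wy": 0,"wz": 0},
    {"dx": 0,"dy": 0,"dz": 0,"wx": 0,"wy": 0,"wz": 0},
  ],
)

```text
t: 17.12
tcp_pos: [0.5256, 0.1863, 0.0502]
tool_rot: [0.077, 0.997, 0.0, 0.001]
contact_force: [-1.1, -0.4, 4.7]
width: 0.0002
grip_force: 2.6
```

```bash
python3 -c "
from h import *
meas('w8')"
```

```text
ptr 198 437.2 158.4 y mean 39.78 ext [33.  44.4] x [-38.6 -28.9]
mark 302 447.8 137.6 y mean 44.01 ext [38.2 47.7] x [-52.1 -39.2]
gap 4.235117165687484 t 17.175
```

Request:
send_rows(
  plan=[
    {"dx": 0.015,"dy": 0.1,"dz": 0,"wx": 0,"wy": 0,"wz": 0},
    {"dx": 0.015,"dy": 0.1,"dz": 0,"wx": 0,"wy": 0,"wz": 0},
    {"dx": 0.015,"dy": 0.1,"dz": 0,"wx": 0,"wy": 0,"wz": 0},
    {"dx": 0,"dy": 0,"dz": 0,"wx": 0,"wy": 0,"wz": 0},
  ],
)

```text
t: 17.68
tcp_pos: [0.527, 0.1956, 0.0501]
tool_rot: [0.077, 0.997, 0.001, 0.001]
contact_force: [-1.6, 0.1, 5.9]
width: 0.0002
grip_force: 2.9
```

```bash
python3 -c "
from h import *
meas('w9')"
```

```text
ptr 188 427.1 159.0 y mean 43.14 ext [36.4 47.6] x [-38.  -28.9]
mark 312 431.6 137.3 y mean 43.77 ext [38.7 47.5] x [-52.1 -39.2]
gap 0.6267281794943216 t 17.725
```

Request:
send_rows(
  plan=[
    {"dx": 0.012,"dy": 0.08,"dz": 0,"wx": 0,"wy": 0,"wz": 0},
    {"dx": 0,"dy": 0,"dz": 0,"wx": 0,"wy": 0,"wz": 0},
    {"dx": 0,"dy": 0,"dz": 1,"wx": 0,"wy": 0,"wz": 0},
    {"dx": 0,"dy": 0,"dz": 1,"wx": 0,"wy": 0,"wz": 0},
    {"dx": 0.13,"dy": 0.85,"dz": 0,"wx": 0,"wy": 0,"wz": 0},
    {"dx": 0.13,"dy": 0.85,"dz": 0,"wx": 0,"wy": 0,"wz": 0},
    {"dx": 0.13,"dy": 0.85,"dz": 0,"wx": 0,"wy": 0,"wz": 0},
    {"dx": 0.13,"dy": 0.85,"dz": 0,"wx": 0,"wy": 0,"wz": 0},
  ],
)

```text
t: 18.73
tcp_pos: [0.5424, 0.3, 0.1089]
tool_rot: [0.077, 0.997, 0.0, -0.0]
contact_force: [1.2, 0.0, 1.1]
width: -0.0
grip_force: 0.0
```

Request:
send_rows(
  plan=[
    {"dx": 0,"dy": 0,"dz": 0,"wx": 0,"wy": 0,"wz": 0},
    {"dx": 0,"dy": 0,"dz": 0,"wx": 0,"wy": 0,"wz": 0},
  ],
)

```text
t: 18.98
tcp_pos: [0.5424, 0.2978, 0.1087]
tool_rot: [0.078, 0.997, -0.001, -0.0]
contact_force: [0.1, -0.3, -0.3]
width: 0.0002
grip_force: 0.0
```

```bash
python3 -c "
from h import *
m=ctrl.camera_model('wrist');R=cv2.Rodrigues(m['rvec'])[0];print('cam jig',1e3*w2j(np.load('p.npy'),-R.T@m['tvec']))
meas('w10')
im=cv2.imread('pics/w10.png');cv2.imwrite('pics/w10c.png',cv2.resize(im[95:170,200:300],(800,600),interpolation=cv2.INTER_CUBIC))"
```

```text
cam jig [[-77.3861669   42.94666916 272.69678859]]
ptr 93 253.2 143.0 y mean 43.05 ext [39.8 45.9] x [-37.4 -29. ]
mark 146 254.5 125.9 y mean 44.07 ext [41.4 46.7] x [-52.2 -39.6]
gap 1.0172115950214575 t 19.025
```

View pics/w10c.png

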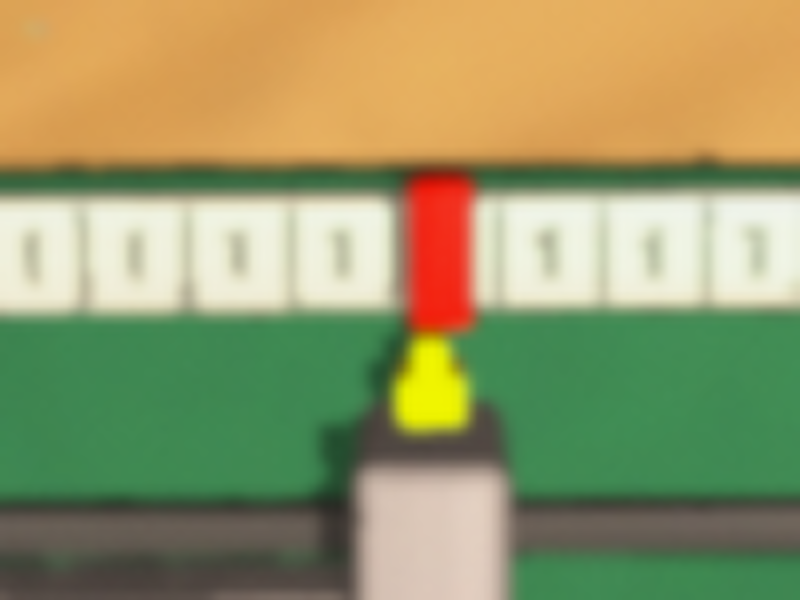

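The remaining gap is 1.0 mm (pointer at 431, mark at 442), so one short stroke is left.

Request:
send_rows(
  plan=[
    {"dx": -0.138,"dy": -0.9,"dz": 0,"wx": 0,"wy": 0,"wz": 0},
    {"dx": -0.138,"dy": -0.9,"dz": 0,"wx": 0,"wy": 0,"wz": 0},
    {"dx": -0.138,"dy": -0.9,"dz": 0,"wx": 0,"wy": 0,"wz": 0},
    {"dx": -0.138,"dy": -0.9,"dz": 0,"wx": 0,"wy": 0,"wz": 0},
    {"dx": 0,"dy": 0,"dz": -0.9,"wx": 0,"wy": 0,"wz": 0},
    {"dx": 0,"dy": 0,"dz": -0.9,"wx": 0,"wy": 0,"wz": 0},
    {"dx": 0,"dy": 0,"dz": 0,"wx": 0,"wy": 0,"wz": 0},
    {"dx": 0,"dy": 0,"dz": 0,"wx": 0,"wy": 0,"wz": 0},
  ],
)

```text
t: 20.02
tcp_pos: [0.5264, 0.191, 0.0561]
tool_rot: [0.078, 0.997, 0.0, 0.001]
contact_force: [-0.2, 0.5, 0.7]
width: 0.0002
grip_force: 0.0
```

Request:
send_rows(
  plan=[
    {"dx": 0,"dy": 0,"dz": -0.12,"wx": 0,"wy": 0,"wz": 0},
    {"dx": 0,"dy": 0,"dz": -0.05,"wx": 0,"wy": 0,"wz": 0},
    {"dx": 0,"dy": 0,"dz": 0,"wx": 0,"wy": 0,"wz": 0},
  ],
)

```text
t: 20.4
tcp_pos: [0.526, 0.1911, 0.0503]
tool_rot: [0.077, 0.997, -0.0, 0.0]
contact_force: [0.1, 1.3, 0.0]
width: 0.0003
grip_force: 0.0
```

```bash
python3 -c "
from h import *
meas('w11')"
```

```text
ptr 182 435.8 159.4 y mean 43.94 ext [37.  48.4] x [-37.7 -29.2]
mark 298 439.4 137.9 y mean 43.93 ext [38.5 47.6] x [-52.4 -39.5]
gap -0.008963606589539097 t 20.45
```

Request:
send_rows(
  plan=[
    {"dx": 0,"dy": 0,"dz": -0.04,"wx": 0,"wy": 0,"wz": 0},
    {"dx": 0,"dy": 0,"dz": 0,"wx": 0,"wy": 0,"wz": 0},
  ],
)

```text
t: 20.7
tcp_pos: [0.5262, 0.1917, 0.0501]
tool_rot: [0.077, 0.997, 0.0, 0.001]
contact_force: [-1.6, 0.1, 7.8]
width: -0.0
grip_force: 3.3
```

Request:
send_rows(
  plan=[
    {"dx": 0.013,"dy": 0.085,"dz": 0,"wx": 0,"wy": 0,"wz": 0},
    {"dx": 0,"dy": 0,"dz": 0,"wx": 0,"wy": 0,"wz": 0},
  ],
)

```text
t: 20.95
tcp_pos: [0.5265, 0.1943, 0.0501]
tool_rot: [0.077, 0.997, 0.0, 0.001]
contact_force: [-0.6, 0.0, 6.2]
width: -0.0003
grip_force: 3.2
```

```bash
python3 -c "
from h import *
meas('w12')"
```

```text
ptr 176 432.8 159.8 y mean 45.32 ext [38.3 49.8] x [-37.5 -29.2]
mark 307 434.0 137.9 y mean 43.86 ext [38.6 47.6] x [-52.4 -39.5]
gap -1.459372825532384 t 21.0
```

Request:
send_rows(
  plan=[
    {"dx": 0,"dy": 0,"dz": 1,"wx": 0,"wy": 0,"wz": 0},
    {"dx": 0,"dy": 0,"dz": 1,"wx": 0,"wy": 0,"wz": 0},
    {"dx": 0.13,"dy": 0.87,"dz": 0,"wx": 0,"wy": 0,"wz": 0},
    {"dx": 0.13,"dy": 0.87,"dz": 0,"wx": 0,"wy": 0,"wz": 0},
    {"dx": 0.13,"dy": 0.87,"dz": 0,"wx": 0,"wy": 0,"wz": 0},
    {"dx": 0.13,"dy": 0.87,"dz": 0,"wx": 0,"wy": 0,"wz": 0},
    {"dx": 0,"dy": 0,"dz": 0,"wx": 0,"wy": 0,"wz": 0},
    {"dx": 0,"dy": 0,"dz": 0,"wx": 0,"wy": 0,"wz": 0},
  ],
)

```text
t: 22.0
tcp_pos: [0.5418, 0.2966, 0.1085]
tool_rot: [0.078, 0.997, -0.001, -0.0]
contact_force: [-0.8, -0.6, -0.4]
width: -0.0003
grip_force: 0.0
```

```bash
python3 -c "
from h import *
m=ctrl.camera_model('wrist');R=cv2.Rodrigues(m['rvec'])[0];print('cam jig',1e3*w2j(np.load('p.npy'),-R.T@m['tvec']))
meas('w13')
im=cv2.imread('pics/w13.png');cv2.imwrite('pics/w13c.png',cv2.resize(im[95:170,200:300],(800,600),interpolation=cv2.INTER_CUBIC))"
```

```text
cam jig [[-77.7448645   41.75064303 272.50273546]]
ptr 89 256.5 143.3 y mean 44.27 ext [41.6 47.2] x [-37.2 -29.3]
mark 132 256.1 126.1 y mean 43.98 ext [41.7 46.2] x [-52.5 -39.2]
gap -0.28286921585684865 t 22.05
```

View pics/w13c.png

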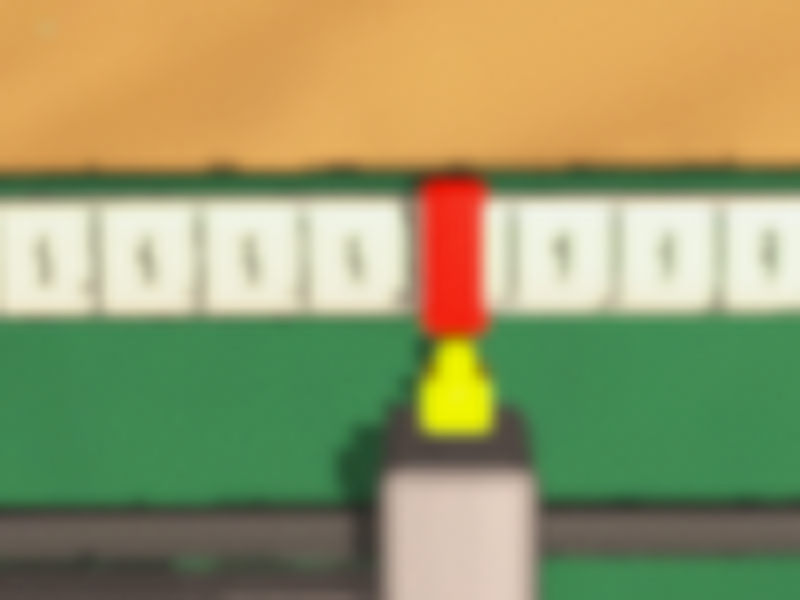

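The pointer (457) is level with the mark (455), within about 0.2 mm. I'll retract and hand in.

Request:
send_rows(
  plan=[
    {"dx": 0,"dy": 0,"dz": 1,"wx": 0,"wy": 0,"wz": 0},
    {"dx": 0,"dy": 0,"dz": 1,"wx": 0,"wy": 0,"wz": 0},
    {"dx": 0,"dy": -0.5,"dz": 1,"wx": 0,"wy": 0,"wz": 0},
    {"dx": 0,"dy": -1,"dz": 0.5,"wx": 0,"wy": 0,"wz": 0},
    {"dx": 0,"dy": -1,"dz": 0,"wx": 0,"wy": 0,"wz": 0},
    {"dx": 0,"dy": 0,"dz": 0,"wx": 0,"wy": 0,"wz": 0},
    {"dx": 0,"dy": 0,"dz": 0,"wx": 0,"wy": 0,"wz": 0},
  ],
)

```text
t: 22.92
tcp_pos: [0.5417, 0.2227, 0.2139]
tool_rot: [0.078, 0.997, 0.0, -0.0]
contact_force: [-0.1, 0.4, 0.1]
width: 0.0001
grip_force: 0.0
```

```bash
python3 -c "
from bench import ctrl
print(ctrl.job_done())"
```

```text
the job is handed in; nothing more can be done
None
```

The jig is set using only its wheel: in the last picture the yellow pointer was level with the red mark to within about 0.3 mm; the finger is lifted clear and the job was handed in at about 23 s.

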